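# Lock off the sign-workshop supply isolator

## Robot

A 6-joint arm with a two-finger parallel gripper is mounted at the origin on the work surface. World frame = base frame: x ahead of the robot, y to its left, z up, the work surface at z = 0. Lengths are in m, angles in rad, forces in N, time in s.
With the tool pointing down it reaches from about 0.275 to 0.825 m from the base axis. Payload 5.2 kg.
Tool frame: the origin (TCP) lies on the centre line of the jaws, within the pads' length; the fingertips stand tip_reach ahead of it and the grasp point (between the pads) lies 11 mm behind it (tip_reach is the distance from the TCP to the fingertips, in m); z points along the fingers, x is the direction in which the jaws open and shut, and the axes are right-handed (so a half turn about z gives the same grasp; the last joint's range is limited). The gripper opens to 93 mm and grips with 3 to 60 N. Pads are 15 mm wide; open, the fingers measure 128 mm over their backs; the gripper's body (75 mm by 188 mm) begins 65 mm behind the grasp point.
Start: joints at [1.136, 0.259, 1.535, -0, 1.348, -0.203], TCP at [0.126, 0.535, 0.227] pointing down, gripper open.
Joint ranges: [-3.14, 3.14], [-0.91, 2.08], [0.19, 2.58], [-1.22, 4.36], [0.22, 2.71], [-3.12, 3.12]. Speed limits (rad/s): [2.57, 2.57, 3.14, 3.14, 3.14, 3.14].

## Interface

Orientations are given as a unit quaternion [w, x, y, z].
In Python, from cell import * gives the robot as it stands. The module is installed in compiled form; this text tells all that it offers.
- The arm moves only by the shell command python3 -m jog 'ROWS' [FORCE]. ROWS is JSON, a list of rows, each an object with "jaw": the opening, from 0 (shut) to 1 (fully open); "delta_pos": the shift along the tool's x, y, z in cm, a list of three; "spin": the turn about the tool's z in degrees. In form: [{"jaw": jaw, "delta_pos": [dx, dy, dz], "spin": spin}, ...]. A call has 1 to 12 rows; each row is the pose to reach, as a shift and turn from the pose measured when the call began, along the tool's axes at that moment; what a row does not reach only later rows make up. A row lasts 1/8 s, in which the tool goes at most 62.5 mm and 10.7 degrees, less where a joint would pass 70% of its speed; a pose out of reach is approached as far as the arm can. A call with a gripper value outside its range is refused whole. The fingers move at their own pace and stop on an object; FORCE is the grip in N (left out, the last holds). Time passes only in rows, so rows that repeat a pose let the fingers close. It gives the time, the measured TCP pose, the force and the opening at its end, in the units of the state.
- get_state(): the state, without advancing time (a new reading comes with each control period).
- snapshot(name): name is "scene" or "top" or "wrist"; returns a dict with "color" (420x560x3 uint8, red, green, blue), "camera_matrix" (3x3 intrinsics, pixels), "dist" ([k1, k2, p1, p2, k3] as OpenCV has them; the pictures are not rectified), "position" and "rotation" of the camera in the world; the wrist camera has in their place "tool_from_camera" (4x4, takes a point from camera to tool coordinates, whose origin is the TCP and whose axes are the tool frame's). Camera axes: x right, y down, z forward; pixel columns grow to the right and rows downward; lengths in m; the calibration is good to about 2 mm. A picture is of the moment at which its call begins: read the wrist's pose just before it. There is no depth.
- job_done(): hands the job in, once; it reports no verdict.
The state is a dict: "time_s": time; "qpos": joint angles; "dq": joint speeds; "joint_torque": joint torques, N m; "tcp_pos": TCP position; "tcp_rot": TCP orientation; "wrist_force": force on the tool from outside, world axes, zero at the start; "ft_torque": the same for the moment, N m; "width": opening from 0.0 (shut) to 1.0 (fully open).
Only numpy, scipy, OpenCV 4.12 (cv2) and the standard library are available. Lean on these libraries where they do the work, as an engineer would, in place of code of your own. Each camera call takes 0.05 s, during which the arm holds its last target.

## Task

Get the isolator ready for its padlock: first take the small tin off its lid and stand it upright on the drawing sheet. Then push the handle round to off, so that the hole in its tip lines up with the padlock hole in the fixed ear beneath (it can be pushed too far), and only then fold the upright hasp leaf over the handle's tip until it lies fully shut. Do not knock the tin over and leave the other things on the bench and on the lid where they are.

Things in the scene. Friction and masses are not known exactly. Their poses are not given: they have to be found in the camera images.
- isolator: Grey metal switch box fixed on the bench, lying on its back, 244 (x) x 204 (y) x 80 mm high. Origin: centre of its underside; x points away from its front edge (the hasp is at the front, -x), y to its left, z up. The handle turns over the flat lid about a vertical axis at (30, -50) mm; its hub is 48 mm across, top 25 mm above the lid.
- handle (a joint): Handle angle about its vertical pivot, rad, counter-clockwise seen from above. 0 = on: points along the box's +y; 1.571 = off: along the box's -x, to the hasp, holes in line; stop at 1.83, past off. Starts at 0 to 0.3. Stiff (about 4.5 N at the grip), no spring or detent: stays where left. Steel bar 18 mm wide, 10 to 22 mm above the lid.
- handle_pivot (a point): Point on the handle's vertical pivot axis, 24 mm above the lid.
- handle_grip (a point): Top centre of the black upright grip block on the handle, 48 mm from the pivot axis and 50 mm above the lid. The block is 18 mm wide across the bar, 38 mm long along it and 28 mm tall; push its side or pinch it from above. Its axes turn with the handle: y points from pivot to tip.
- handle_hole (a point): Centre of the upper mouth of the 12 mm hole in the handle's flat 28 x 28 mm tip, 100 mm from the pivot axis, 22 mm above the lid. The tip ends 114 mm from the pivot axis.
- ear_hole (a point): Centre of the upper mouth of the 12 mm padlock hole in the fixed ear, a 30 x 30 x 7 mm steel plate on the lid, 8 mm above the lid, at (-70, -50) mm in the box's frame, 100 mm from the pivot. The handle's tip passes 2 mm above it.
- hasp (a joint): Angle of the steel hasp leaf about its level hinge at the box's front edge, rad. 0 = shut, flat over the handle's tip; 1.57 = upright; at most 1.9, leaning away from the handle (to the box's -x). Starts at 1.5 to 1.85. Friction hinge (about 1 N at the free edge): stays where left, so it must be pushed all the way down to its stop at 0. Leaf 44 mm wide, 4 mm thick.
- hasp_hinge (a point): Middle of the hasp's level hinge axis (parallel to the box's y), at (-105, -50) mm in the box's frame, 26 mm above the lid. The leaf has a 10 mm deep cheek along each side; shut, the cheeks straddle the handle's tip with 4 mm to spare on each side, and they land on the handle and stop if it is out of line.
- hasp_edge (a point): Middle of the hasp leaf's free edge, 54 mm from the hinge axis. Shut, it lies at (-51, -50) mm in the box's frame, 28 mm above the lid, and the leaf's upper face is 30 mm above the lid.
- tin: Plain aluminium tin with a dark cap, 36 mm across (cap 37), 70 mm high, loose, upright on the lid in the path of the handle, about 65 mm from the pivot. Origin: centre of its underside, z up. About 120 g. Room for fingers along the line from the pivot through the tin; the handle's grip may stand only about 12 mm from its other sides.
- sheet: White paper drawing sheet lying flat on the bench to the right of the isolator, 240 (x) x 200 (y) mm, under 1 mm thick, fixed, clear of other things. Origin: its centre; z up.
- relay: Bystander: grey plastic block 30 x 26 x 22 mm, loose on the lid near its far right corner. Origin: centre of its underside.
- mug: Bystander: white mug, 82 mm across, 95 mm high, to the left of the isolator. Origin: centre of its underside.
- tape: Bystander: roll of white tape, 70 mm across, 24 mm high, to the left of the isolator's far end. Origin: centre of its underside.
- screwdriver: Bystander: screwdriver lying on the bench, near left.
- wrench: Bystander: wrench lying on the bench beyond the drawing sheet.
- pot: Bystander: steel pencil pot, 72 mm across, 100 mm high, pencils to 190 mm, far left. Origin: centre of its underside.
- jar: Bystander: glass jar, 64 mm across, 110 mm high, far left. Origin: centre of its underside.

How it is judged:
On the way, in this order (a step that is already met when the one before it is completed fails the run):
1. the tin stands upright on the drawing sheet, let go (height (world z) of tin below 0.006 m and angle between tin's own z axis and vertical below 0.1 rad and x of tin in the frame of sheet between -0.11 and 0.11 m and y of tin in the frame of sheet between -0.09 and 0.09 m and linear speed of tin below 0.02 m/s and contact force between the fingers and tin below 0.1 N), for 0.2 s.
2. the handle is at off, its hole within 4 mm of the ear's hole, while the hasp is still open (horizontal distance between handle_hole and ear_hole below 0.004 m and velocity of joint handle between -0.05 and 0.05 rad/s and value of joint hasp above 1 rad), for 0.2 s.
3. the hasp lies shut over the lined-up handle (horizontal distance between handle_hole and ear_hole below 0.004 m and value of joint hasp below 0.06 rad), for 0.2 s.
At the end, for the whole second after the job is handed in: The tin stands upright (within 0.1 rad) and let go on the bench with its centre over the drawing sheet (at least 10 mm inside its edge), the handle's hole is within 4 mm of the ear's hole, and the hasp leaf is shut to within 0.06 rad (all of step 1 and all of step 3); the robot touches nothing.
It fails at once if the tin is tipped over (angle between tin's own z axis and vertical above 0.7 rad).
It fails at once if the hasp is folded down before the handle is in line (value of joint hasp below 0.5 rad and horizontal distance between handle_hole and ear_hole above 0.01 m).
It fails at once if another thing is shifted more than 30 mm (distance of any of relay, mug, tape, screwdriver, wrench, pot, jar from where it was at the start of the episode above 0.03 m).
It also fails if it takes over 69 s, if anything falls off the work surface, if the arm or the gripper's body presses on something with over 40 N, if the wrist force passes 120 N, or if a joint passes its speed limit or range.

## Working session

There is one attempt and no reset: what is moved stays moved. The work goes in short steps, Python scripts to look and compute and a shell command to move; the robot and the scene stay as the last step left them, time stands still between calls to the robot, and variables do not carry over. Pictures are saved under pics/ and viewed, and the job is handed in when it is done.

```bash
mkdir -p pics; ls
python3 - <<'E'
from cell import *
import cv2
s=get_state();print(s)
for n in("scene","top","wrist"):
    d=snapshot(n);cv2.imwrite(f"pics/{n}0.png",d["color"][:,:,::-1])
    print(n,d["camera_matrix"],d["dist"],d.get("position"),d.get("rotation"),d.get("tool_from_camera"))
E
```

```text
pics
{'time_s': 0.0, 'qpos': array([ 1.13619513e+00,  2.59347121e-01,  1.53605833e+00,  1.39292596e-05,
        1.34804346e+00, -2.02790724e-01]), 'dq': array([-8.07559185e-05,  1.20695864e-04,  8.93595763e-04, -1.54282118e-03,
       -1.32575593e-03, -1.09270444e-03]), 'joint_torque': array([-1.58098396e-04, -4.37286723e+01, -2.83998889e+01,  7.18617789e-02,
        4.11589723e-02, -9.73593387e-05]), 'tcp_pos': array([0.12609339, 0.53479887, 0.22582544]), 'tcp_rot': array([ 4.11541076e-04,  7.84137071e-01,  6.20586975e-01, -8.31928120e-04]), 'wrist_force': array([-0.1441153 ,  0.93451264, -0.563082  ]), 'ft_torque': array([-0.04247708, -0.04577147, -0.00638685]), 'width': 1.0021091592709244}
scene [[541.36571771   0.         275.41195328]
 [  0.         541.36571771 209.61740431]
 [  0.           0.           1.        ]] [0.00583124 0.         0.         0.         0.        ] [ 1.27327732 -0.06893793  1.08646016] [-0.24997068  0.7297917   0.60018545 -0.21141466] None
top [[513.95058966   0.         284.40330775]
 [  0.         513.95058966 206.67537611]
 [  0.           0.           1.        ]] [-0.07377261  0.          0.          0.          0.        ] [0.34327125 0.07167745 1.47365953] [-0.03705449  0.7091439  -0.70256635  0.04628613] None
wrist [[320.35402118   0.         277.43480315]
 [  0.         320.35402118 213.43698753]
 [  0.           0.           1.        ]] [-0.0484448  0.         0.         0.         0.       ] None None [[ 9.99999748e-01  6.18997359e-04 -3.47087253e-04 -6.54386593e-04]
 [-5.05454498e-04  9.64548243e-01  2.63906102e-01 -7.38045422e-02]
 [ 4.98139580e-04 -2.63905861e-01  9.64548313e-01 -1.57264815e-01]
 [ 0.00000000e+00  0.00000000e+00  0.00000000e+00  1.00000000e+00]]
```

View pics/scene0.png

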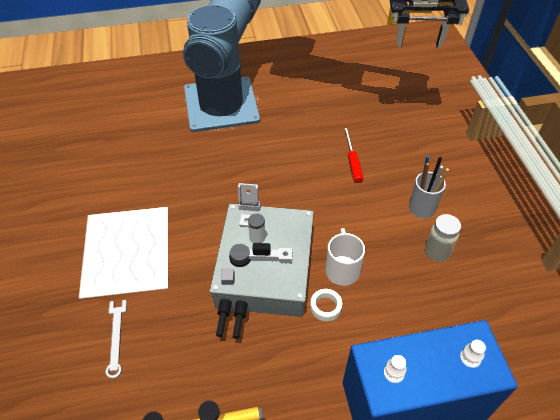

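View pics/top0.png

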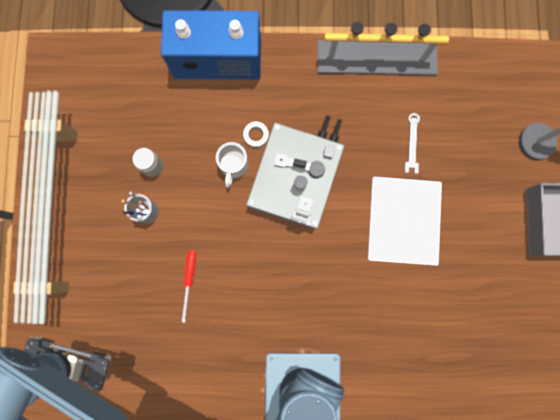

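View pics/wrist0.png

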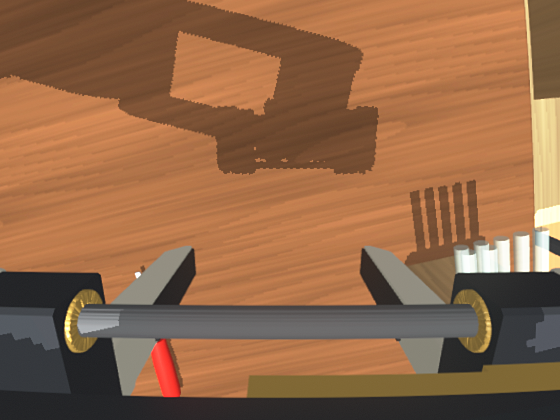

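```bash
cat > h.py <<'E'
from cell import *
import numpy as np, cv2
from scipy.spatial.transform import Rotation as R
def rot(q): q=np.asarray(q); return q if q.shape==(3,3) else R.from_quat(q,scalar_first=True).as_matrix()
def cam(n):
    s=get_state(); d=snapshot(n)
    if n=="wrist":
        T=np.eye(4);T[:3,:3]=rot(s["tcp_rot"]);T[:3,3]=s["tcp_pos"];T=T@d["tool_from_camera"]
    else:
        T=np.eye(4);T[:3,:3]=rot(d["rotation"]);T[:3,3]=d["position"]
    return d["color"][:,:,::-1].copy(),(d["camera_matrix"],d["dist"],T)
def toplane(c,px,z):
    K,D,T=c;p=cv2.undistortPoints(np.array(px,float).reshape(-1,1,2),K,D).reshape(-1,2)
    r=np.c_[p,np.ones(len(p))]@T[:3,:3].T;o=T[:3,3]
    return o+r*((z-o[2])/r[:,2])[:,None]
def proj(c,P):
    K,D,T=c;P=(np.array(P,float).reshape(-1,3)-T[:3,3])@T[:3,:3]
    return cv2.projectPoints(P,np.zeros(3),np.zeros(3),K,D)[0].reshape(-1,2)
def crop(im,x,y,w,h,k,f): cv2.imwrite(f,cv2.resize(im[y:y+h,x:x+w],None,fx=k,fy=k,interpolation=cv2.INTER_CUBIC))
E
python3 - <<'E'
from h import *
im,c=cam("top");print(c[2]);crop(im,235,110,125,130,4.6,"pics/t1.png")
im,c=cam("scene");print(c[2]);crop(im,205,170,125,150,4,"pics/s1.png")
E
```

```text
[[ 0.00851623 -0.99301108  0.11771354  0.34327125]
 [-0.99987151 -0.01005497 -0.01248423  0.07167745]
 [ 0.01358058 -0.1175921  -0.99296912  1.47365953]
 [ 0.          0.          0.          1.        ]]
[[ 0.19016254  0.77032578 -0.60863487  1.27327732]
 [ 0.98171565 -0.15458417  0.11107705 -0.06893793]
 [-0.0085198  -0.61862907 -0.78563699  1.08646016]
 [ 0.          0.          0.          1.        ]]
```

View pics/t1.png

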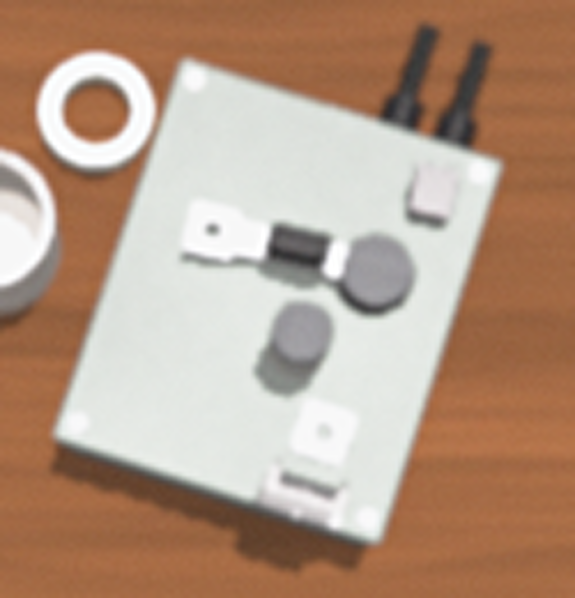

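View pics/s1.png

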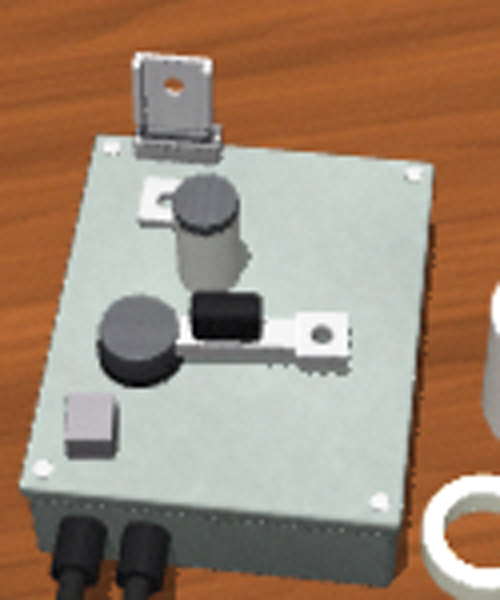

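Run:
```python
from h import *
from scipy.optimize import least_squares as LS
_,ct=cam("top");_,cs=cam("scene")
f=lambda p,k,x,y:(np.array(p,float)+.5)/k-.5+[x,y]
T=lambda p:f(p,4.6,235,110); S=lambda p:f(p,4,205,170)
# FL,FR,NR,NL
t=T([(184,58),(500,160),(380,546),(56,438)]); s=S([(400,525),(22,487),(97,137),(433,163)])
B=np.array([[122,102],[122,-102],[-122,-102],[-122,102]])/1000
wt=toplane(ct,t,.08);ws=toplane(cs,s,.08);print(wt.round(4),ws.round(4))
def w(P,b):
    P=np.atleast_2d(P);c,s_=np.cos(b[2]),np.sin(b[2]);return P@np.array([[c,s_],[-s_,c]])+b[:2]
for name,W in(("top",[wt]),("scene",[ws]),("both",[wt,ws])):
    r=LS(lambda b:np.concatenate([(w(B,b)-q[:,:2]).ravel() for q in W]),[.6,.05,0]);print(name,r.x.round(4),np.abs(r.fun).max())
b=r.x
print("top: hub",toplane(ct,T([(377,273)]),.105),"hole",toplane(ct,T([(213,229)]),.102),"grip",toplane(ct,T([(300,246)]),.13),"tin",toplane(ct,T([(302,333)]),.15),"ear",toplane(ct,T([(324,431)]),.088))
print("scn: hub",toplane(cs,S([(139,327)]),.105),"hole",toplane(cs,S([(321,334)]),.102),"grip",toplane(cs,S([(228,310)]),.13),"tin",toplane(cs,S([(207,205)]),.15))
for n,p in dict(piv=(.03,-.05),ear=(-.07,-.05),hinge=(-.105,-.05),edge=(-.051,-.05)).items(): print(n,w(p,b).round(4))
sh=toplane(ct,[(373,178),(441,180.5),(439,264.5),(369,262)],0);print("sheet",sh.round(3),sh.mean(0))
```

```text
[[ 0.7455  0.0835  0.08  ]
 [ 0.6846 -0.1082  0.08  ]
 [ 0.4501 -0.0356  0.08  ]
 [ 0.5125  0.1569  0.08  ]] [[ 0.7436  0.087   0.08  ]
 [ 0.6826 -0.104   0.08  ]
 [ 0.4546 -0.0323  0.08  ]
 [ 0.5132  0.1597  0.08  ]]
top [ 0.5982  0.0242 -0.3059] 0.001686752370084102
scene [ 0.5985  0.0276 -0.3041] 0.002990956536871092
both [ 0.5983  0.0259 -0.305 ] 0.0040049416340786625
top: hub [[ 0.60931785 -0.03180338  0.105     ]] hole [[0.63523236 0.0650245  0.102     ]] grip [[0.61982643 0.01471744 0.13      ]] tin [[0.56546335 0.01419376 0.15      ]] ear [[ 0.51733534 -0.00179084  0.088     ]]
scn: hub [[ 0.61108788 -0.02909369  0.105     ]] hole [[0.63298994 0.06752406 0.102     ]] grip [[0.62648882 0.01809225 0.13      ]] tin [[0.57016724 0.01710684 0.15      ]]
piv [[ 0.6119 -0.0308]]
ear [[ 0.5166 -0.0008]]
hinge [[0.4832 0.0097]]
edge [[ 0.5347 -0.0065]]
sheet [[ 0.605 -0.205  0.   ]
 [ 0.6   -0.406  0.   ]
 [ 0.355 -0.394  0.   ]
 [ 0.361 -0.191  0.   ]] [ 0.48009565 -0.29900427  0.        ]
```

```bash
cat >> h.py <<'E'
def go(x,y,z,xdir=None):
    s=get_state();M=rot(s["tcp_rot"]);d=M.T@(np.array([x,y,z])-s["tcp_pos"])*100
    a=np.degrees(np.arctan2(M[1,0],M[0,0]))
    print("t",round(s["time_s"],2),"tcp",s["tcp_pos"].round(4),"xdir",a.round(2),"tilt",M[:,2].round(3),"w",round(s["width"],3),"F",s["wrist_force"].round(1),"q",s["qpos"].round(2))
    print("delta",d.round(2),"spin",None if xdir is None else round((a-xdir+180)%360-180,2))
E
python3 -c "
import cell;print([n for n in dir(cell) if n[0]!='_']);print(getattr(cell,'tip_reach',None))
from h import *
go(.567,.0155,.24,-47)"
```

```text
['MotionError', 'get_state', 'job_done', 'snapshot', 'tip_reach']
0.008
t 0.35 tcp [0.1263 0.5352 0.2265] xdir 76.72 tilt [-0. -0. -1.] w 0.996 F [-0.5  0.1 -0.3] q [ 1.14  0.26  1.54 -0.    1.35 -0.2 ]
delta [-40.46  54.83  -1.34] spin 123.72
```

```bash
python3 -m jog '[{"jaw":1,"delta_pos":[-3.4,4.6,-0.2],"spin":10},{"jaw":1,"delta_pos":[-6.8,9.2,-0.4],"spin":20},{"jaw":1,"delta_pos":[-10.2,13.8,-0.6],"spin":30},{"jaw":1,"delta_pos":[-13.6,18.4,-0.8],"spin":40},{"jaw":1,"delta_pos":[-17,23,-1],"spin":50},{"jaw":0.8,"delta_pos":[-20.4,27.6,-1.2],"spin":60},{"jaw":0.7,"delta_pos":[-23.8,32.2,-1.3],"spin":70},{"jaw":0.7,"delta_pos":[-27.2,36.8,-1.3],"spin":80},{"jaw":0.7,"delta_pos":[-30.6,41.4,-1.3],"spin":90},{"jaw":0.7,"delta_pos":[-34,46,-1.3],"spin":100},{"jaw":0.7,"delta_pos":[-37.4,50.6,-1.3],"spin":110},{"jaw":0.7,"delta_pos":[-40.5,54.8,-1.3],"spin":120}]'
python3 - <<'E'
from h import *
go(.567,.0155,.24,-47)
im,c=cam("wrist");cv2.imwrite("pics/w1.png",im)
P=[.567,.0155]
print(proj(c,[[.567,.0155,.15],[.6119,-.0308,.105]]))
E
```

```text
time_s: 1.85
tcp_pos: [0.5677, 0.0133, 0.2396]
tcp_rot: [0.0, 0.928, -0.372, 0.0]
wrist_force: [-0.4, 1.5, -0.3]
width: 0.7
t 1.85 tcp [0.5677 0.0133 0.2396] xdir -43.65 tilt [ 0. -0. -1.] w 0.7 F [-0.4  1.5 -0.3] q [-0.17  0.28  1.47 -0.    1.39  0.59]
delta [-0.2  -0.11 -0.04] spin 3.35
[[275.06220617 217.57186401]
 [343.81547356 206.94118863]]
```

View pics/w1.png

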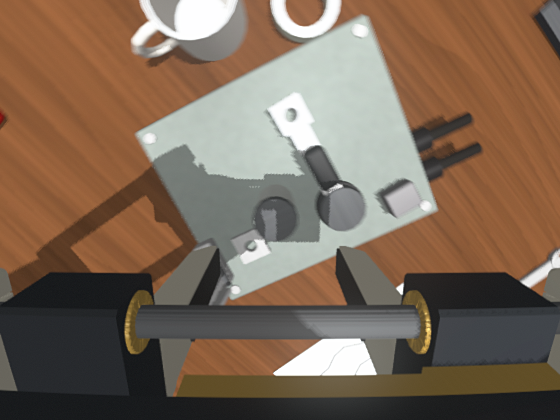

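```bash
python3 -m jog '[{"jaw":0.7,"delta_pos":[-0.2,-0.1,4],"spin":3},{"jaw":0.7,"delta_pos":[-0.2,-0.1,8],"spin":3},{"jaw":0.7,"delta_pos":[-0.2,-0.1,11],"spin":3},{"jaw":0.7,"delta_pos":[-0.2,-0.1,11.9],"spin":3},{"jaw":0.7,"delta_pos":[-0.2,-0.1,11.9],"spin":3},{"jaw":0.35,"delta_pos":[-0.2,-0.1,11.9],"spin":3},{"jaw":0.35,"delta_pos":[-0.2,-0.1,11.9],"spin":3},{"jaw":0.35,"delta_pos":[-0.2,-0.1,11.9],"spin":3},{"jaw":0.35,"delta_pos":[-0.2,-0.1,11.9],"spin":3},{"jaw":0.35,"delta_pos":[-0.2,-0.1,11.9],"spin":3}]' 15
python3 - <<'E'
from h import *
go(.567,.0155,.24,-47)
im,c=cam("wrist");cv2.imwrite("pics/w2.png",im)
E
```

```text
time_s: 3.15
tcp_pos: [0.5713, 0.0098, 0.1206]
tcp_rot: [0.001, 0.916, -0.401, 0.002]
wrist_force: [-1.7, 1.9, 4.8]
width: 0.392
t 3.15 tcp [0.5713 0.0098 0.1206] xdir -47.23 tilt [ 0.004 -0.004 -1.   ] w 0.392 F [-1.7  1.9  4.8] q [-0.18  0.38  1.63 -0.    1.12  0.65]
delta [ -0.65  -0.07 -11.94] spin -0.23
```

View pics/w2.png

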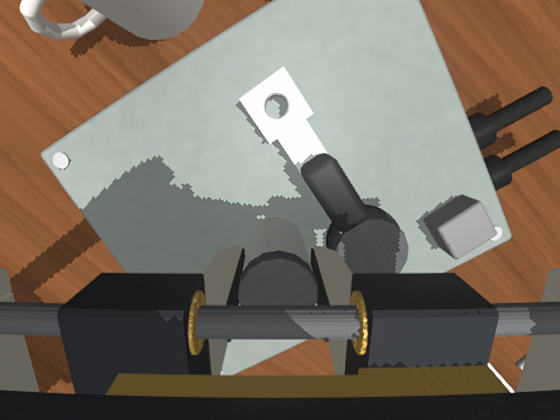

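```bash
python3 -m jog '[{"jaw":0.33,"delta_pos":[0,0,-1],"spin":0},{"jaw":0.33,"delta_pos":[0,0,-3],"spin":0},{"jaw":0.33,"delta_pos":[0,0,-7],"spin":0},{"jaw":0.33,"delta_pos":[0,0,-11],"spin":0},{"jaw":0.33,"delta_pos":[0,0,-12],"spin":0},{"jaw":0.33,"delta_pos":[0,0,-12],"spin":0}]'
python3 - <<'E'
from h import *
go(.48,-.299,.24)
im,c=cam("wrist");cv2.imwrite("pics/w3.png",im)
E
```

```text
time_s: 3.95
tcp_pos: [0.5709, 0.0102, 0.2404]
tcp_rot: [0.001, 0.916, -0.401, 0.003]
wrist_force: [-0.5, 0.2, -2.7]
width: 0.395
t 3.95 tcp [0.5709 0.0102 0.2404] xdir -47.24 tilt [ 0.004 -0.004 -1.   ] w 0.395 F [-0.5  0.2 -2.7] q [-0.18  0.29  1.46 -0.    1.39  0.65]
delta [16.53 27.67  0.13] spin None
```

View pics/w3.png

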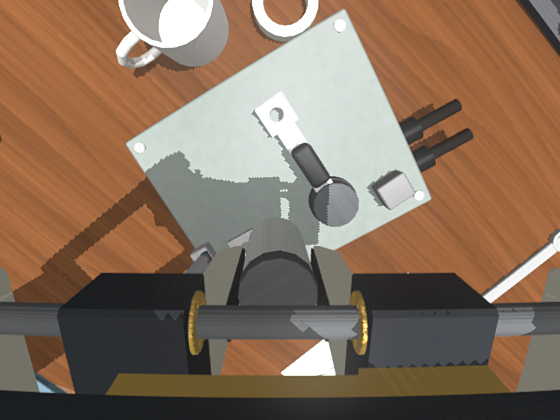

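```bash
python3 -m jog '[{"jaw":0.33,"delta_pos":[1,1.7,0],"spin":0},{"jaw":0.33,"delta_pos":[3.5,6,0],"spin":0},{"jaw":0.33,"delta_pos":[6.5,11,0],"spin":0},{"jaw":0.33,"delta_pos":[9.5,16,0],"spin":0},{"jaw":0.33,"delta_pos":[12.5,21,0],"spin":0},{"jaw":0.33,"delta_pos":[15,25,0],"spin":0},{"jaw":0.33,"delta_pos":[16.5,27.7,2],"spin":0},{"jaw":0.33,"delta_pos":[16.5,27.7,6],"spin":0},{"jaw":0.33,"delta_pos":[16.5,27.7,10],"spin":0},{"jaw":0.33,"delta_pos":[16.5,27.7,14],"spin":0},{"jaw":0.33,"delta_pos":[16.5,27.7,17.5],"spin":0},{"jaw":0.33,"delta_pos":[16.5,27.7,17.5],"spin":0}]'
python3 - <<'E'
from h import *
go(.48,-.299,.042)
im,c=cam("wrist");cv2.imwrite("pics/w4.png",im)
im,c=cam("top");cv2.imwrite("pics/t4.png",im)
E
```

```text
time_s: 5.5
tcp_pos: [0.4758, -0.298, 0.0614]
tcp_rot: [0.0, 0.916, -0.401, -0.003]
wrist_force: [-0.2, -0.8, -1.2]
width: 0.393
t 5.5 tcp [ 0.4758 -0.298   0.0614] xdir -47.28 tilt [-0.005  0.002 -1.   ] w 0.393 F [-0.2 -0.8 -1.2] q [-0.76  0.44  1.71 -0.    1.    0.07]
delta [ 0.36 -0.25  1.94] spin None
```

View pics/w4.png

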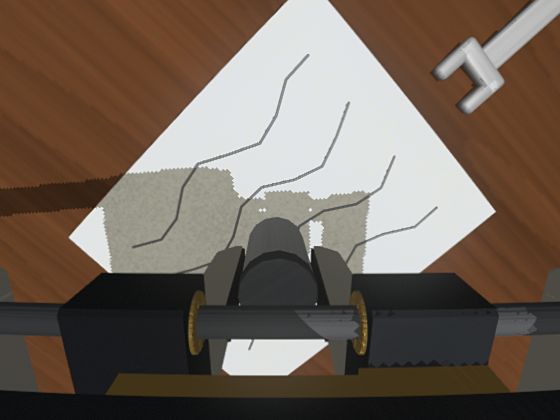

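View pics/t4.png

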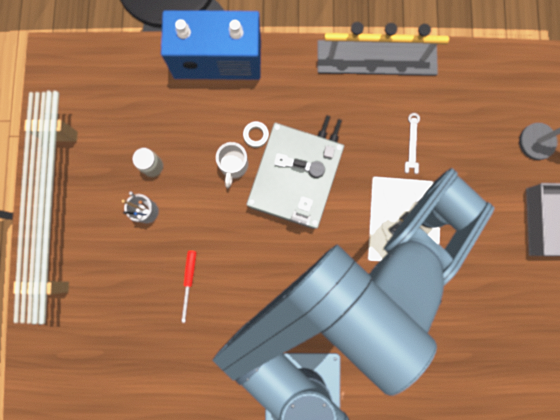

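```bash
python3 -m jog '[{"jaw":0.33,"delta_pos":[0,0,0.8],"spin":0},{"jaw":0.33,"delta_pos":[0,0,1.5],"spin":0},{"jaw":0.33,"delta_pos":[0,0,1.9],"spin":0},{"jaw":0.33,"delta_pos":[0,0,2.0],"spin":0},{"jaw":0.33,"delta_pos":[0,0,2.0],"spin":0},{"jaw":0.33,"delta_pos":[0,0,2.0],"spin":0}]'
```

```text
time_s: 6.35
tcp_pos: [0.4788, -0.3002, 0.0454]
tcp_rot: [0.001, 0.916, -0.401, 0.001]
wrist_force: [-0.6, -0.0, -1.1]
width: 0.391
```

```bash
python3 -m jog '[{"jaw":0.33,"delta_pos":[0,0,0.4],"spin":0},{"jaw":0.33,"delta_pos":[0,0,0.4],"spin":0},{"jaw":0.33,"delta_pos":[0,0,0.4],"spin":0}]'
```

```text
time_s: 6.72
tcp_pos: [0.4787, -0.3001, 0.0413]
tcp_rot: [0.001, 0.916, -0.401, 0.001]
wrist_force: [-0.5, 0.0, -2.1]
width: 0.395
```

```bash
python3 -m jog '[{"jaw":0.33,"delta_pos":[0,0,0.15],"spin":0},{"jaw":0.33,"delta_pos":[0,0,0.15],"spin":0},{"jaw":0.33,"delta_pos":[0,0,0.15],"spin":0}]'
```

```text
time_s: 7.1
tcp_pos: [0.4789, -0.3003, 0.0406]
tcp_rot: [0.001, 0.916, -0.401, 0.001]
wrist_force: [-0.8, 1.8, 5.7]
width: 0.394
```

Contact with the sheet; release and rise.

```bash
python3 -m jog '[{"jaw":0.5,"delta_pos":[0,0,0],"spin":0},{"jaw":0.6,"delta_pos":[0,0,0],"spin":0},{"jaw":0.6,"delta_pos":[0,0,0],"spin":0},{"jaw":0.65,"delta_pos":[0,0,0],"spin":0},{"jaw":0.65,"delta_pos":[0,0,-3],"spin":0},{"jaw":0.65,"delta_pos":[0,0,-8],"spin":0},{"jaw":0.65,"delta_pos":[0,0,-14],"spin":0},{"jaw":0.65,"delta_pos":[0,0,-19],"spin":0},{"jaw":0.65,"delta_pos":[0,0,-19],"spin":0}]'
python3 - <<'E'
from h import *
go(.6119,-.0308,.24,-13)
im,c=cam("wrist");cv2.imwrite("pics/w5.png",im)
E
```

```text
time_s: 8.22
tcp_pos: [0.4806, -0.3012, 0.2355]
tcp_rot: [0.003, 0.916, -0.401, 0.006]
wrist_force: [-0.4, 0.6, 0.6]
width: 0.648
t 8.22 tcp [ 0.4806 -0.3012  0.2355] xdir -47.25 tilt [ 0.008 -0.01  -1.   ] w 0.648 F [-0.4  0.6  0.6] q [-0.76  0.28  1.49 -0.    1.36  0.07]
delta [-10.94 -28.    -0.62] spin -34.25
```

View pics/w5.png

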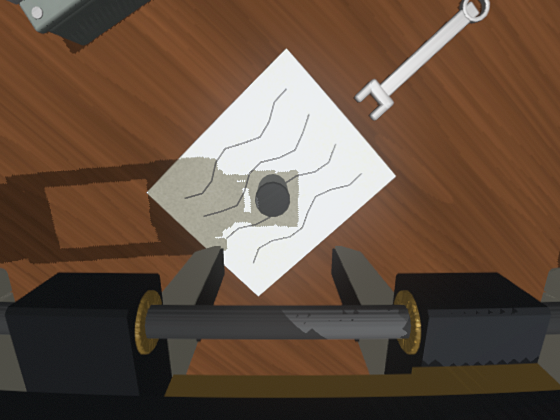

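Run:
```python
from h import *
go(.6231,.0159,.22,-13.5)
```

```text
t 8.28 tcp [ 0.4794 -0.3002  0.2325] xdir -47.25 tilt [ 0.005 -0.007 -1.   ] w 0.647 F [-0.2  0.  -1. ] q [-0.76  0.28  1.49 -0.    1.36  0.07]
delta [-13.47 -32.01   1.1 ] spin -33.75
```

```bash
python3 -m jog '[{"jaw":0.65,"delta_pos":[-2,-4.5,0],"spin":-5},{"jaw":0.65,"delta_pos":[-4,-9.5,0],"spin":-10},{"jaw":0.65,"delta_pos":[-6,-14.5,0],"spin":-15},{"jaw":0.65,"delta_pos":[-8,-19,0],"spin":-20},{"jaw":0.65,"delta_pos":[-10,-24,0],"spin":-25},{"jaw":0.65,"delta_pos":[-12,-28.5,0.5],"spin":-30},{"jaw":0.65,"delta_pos":[-13.5,-32,1],"spin":-33.7},{"jaw":0.65,"delta_pos":[-13.5,-32,1.1],"spin":-33.7},{"jaw":0.65,"delta_pos":[-13.5,-32,1.1],"spin":-33.7},{"jaw":0.65,"delta_pos":[-13.5,-32,1.1],"spin":-33.7}]'
python3 - <<'E'
from h import *
go(.6231,.0159,.22,-13.5)
im,c=cam("wrist");cv2.imwrite("pics/w6.png",im);crop(im,130,40,280,220,2.8,"pics/w6c.png")
E
```

```text
time_s: 9.52
tcp_pos: [0.6223, 0.0149, 0.2195]
tcp_rot: [0.003, 0.993, -0.119, 0.002]
wrist_force: [-0.4, -0.7, 0.5]
width: 0.649
t 9.53 tcp [0.6223 0.0149 0.2195] xdir -13.65 tilt [ 0.003 -0.007 -1.   ] w 0.649 F [-0.4 -0.7  0.5] q [-0.15  0.39  1.36 -0.01  1.38  0.09]
delta [ 0.05 -0.12 -0.05] spin -0.15
```

View pics/w6c.png

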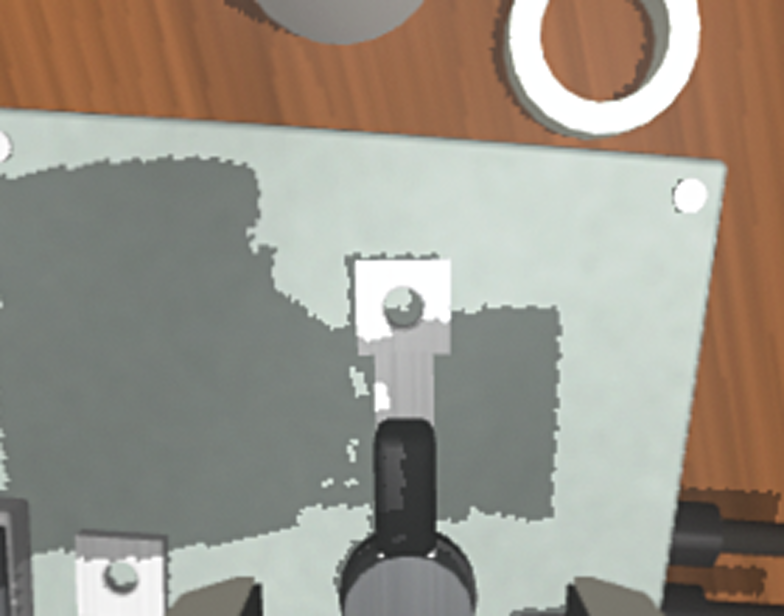

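Run:
```python
from h import *
_,c=cam("wrist")
f=lambda p:(np.array(p,float)+.5)/2.8-.5+[130,40]
print("hole",toplane(c,f([(403,306)]),.102),"ear",toplane(c,f([(121,576)]),.088))
print("grip far edge",toplane(c,f([(405,420)]),.13),"hubL/R",toplane(c,f([(340,600),(475,600)]),.105))
print("corner FL",toplane(c,f([(726,160)]),.08))
im,c=cam("top");crop(im,235,110,125,130,4.6,"pics/t6.png")
```

```text
hole [[0.63181115 0.06691996 0.102     ]] ear [[5.15101915e-01 2.09755430e-04 8.80000000e-02]]
grip far edge [[0.62548722 0.03823003 0.13      ]] hubL/R [[ 0.58937526 -0.01961999  0.105     ]
 [ 0.63217162 -0.03011693  0.105     ]]
corner FL [[0.74142055 0.08588477 0.08      ]]
```

```bash
python3 -m jog '[{"jaw":0.65,"delta_pos":[-0.1,-0.1,4],"spin":-1},{"jaw":0.65,"delta_pos":[-0.1,-0.1,8],"spin":-1},{"jaw":0.65,"delta_pos":[-0.1,-0.1,10],"spin":-1},{"jaw":0.65,"delta_pos":[-0.1,-0.1,10.3],"spin":-1},{"jaw":0.65,"delta_pos":[-0.1,-0.1,10.3],"spin":-1},{"jaw":0.4,"delta_pos":[-0.1,-0.1,10.3],"spin":-1},{"jaw":0.16,"delta_pos":[-0.1,-0.1,10.3],"spin":-1},{"jaw":0.15,"delta_pos":[-0.1,-0.1,10.3],"spin":-1},{"jaw":0.15,"delta_pos":[-0.1,-0.1,10.3],"spin":-1},{"jaw":0.15,"delta_pos":[-0.1,-0.1,10.3],"spin":-1}]' 15
python3 - <<'E'
from h import *
go(.6214,.0161,.116,-12.5)
im,c=cam("wrist");cv2.imwrite("pics/w7.png",im)
E
```

```text
time_s: 10.92
tcp_pos: [0.6214, 0.0158, 0.1172]
tcp_rot: [0.003, 0.994, -0.11, 0.002]
wrist_force: [-4.6, 0.6, 3.4]
width: 0.196
t 10.93 tcp [0.6214 0.0158 0.1172] xdir -12.65 tilt [ 0.003 -0.006 -1.   ] w 0.196 F [-4.6  0.6  3.4] q [-0.15  0.47  1.5  -0.01  1.17  0.07]
delta [-0.   -0.03  0.12] spin -0.15
```

View pics/w7.png

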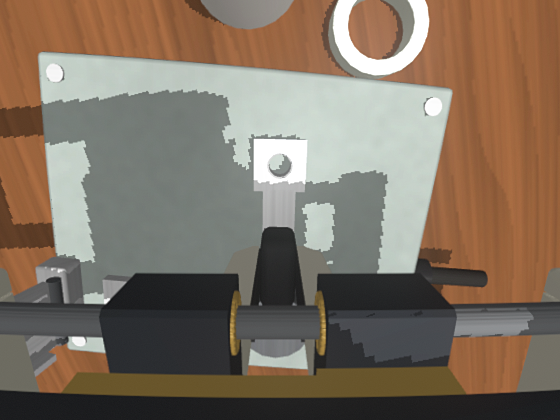

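```bash
python3 -m jog '[{"jaw":0.15,"delta_pos":[-0.42,0.02,0],"spin":-5},{"jaw":0.15,"delta_pos":[-0.83,0.07,0],"spin":-10},{"jaw":0.15,"delta_pos":[-1.24,0.16,0],"spin":-15},{"jaw":0.15,"delta_pos":[-1.64,0.29,0],"spin":-20},{"jaw":0.15,"delta_pos":[-2.03,0.45,0],"spin":-25},{"jaw":0.15,"delta_pos":[-2.4,0.64,0],"spin":-30},{"jaw":0.15,"delta_pos":[-2.75,0.87,0],"spin":-35},{"jaw":0.15,"delta_pos":[-3.09,1.12,0],"spin":-40},{"jaw":0.15,"delta_pos":[-3.09,1.12,0],"spin":-40}]'
python3 - <<'E'
from h import *
go(.5653,.0009,.117,72.2)
s=get_state()["tcp_pos"];d=s[:2]-[.611,-.0308];print("r",np.hypot(*d),"ang",np.degrees(np.arctan2(d[1],d[0])))
E
```

```text
time_s: 12.1
tcp_pos: [0.5886, 0.0122, 0.1172]
tcp_rot: [0.003, 0.972, 0.236, 0.001]
wrist_force: [-1.4, 3.1, 2.0]
width: 0.193
t 12.1 tcp [0.5886 0.0122 0.1172] xdir 27.29 tilt [ 0.002 -0.005 -1.   ] w 0.193 F [-1.4  3.1  2. ] q [-0.17  0.42  1.59 -0.01  1.13 -0.64]
delta [-2.59 -0.06  0.02] spin -44.91
r 0.04852669316043285 ang 117.54692384743578
```

```bash
python3 -m jog '[{"jaw":0.15,"delta_pos":[-0.42,0.02,0],"spin":-5},{"jaw":0.15,"delta_pos":[-0.83,0.07,0],"spin":-10},{"jaw":0.15,"delta_pos":[-1.24,0.16,0],"spin":-15},{"jaw":0.15,"delta_pos":[-1.64,0.29,0],"spin":-20},{"jaw":0.15,"delta_pos":[-2.03,0.45,0],"spin":-25},{"jaw":0.15,"delta_pos":[-2.4,0.64,0],"spin":-30},{"jaw":0.15,"delta_pos":[-2.75,0.87,0],"spin":-35},{"jaw":0.15,"delta_pos":[-3.09,1.12,0],"spin":-40},{"jaw":0.15,"delta_pos":[-3.21,1.23,0],"spin":-42},{"jaw":0.15,"delta_pos":[-3.21,1.23,0],"spin":-42}]'
python3 - <<'E'
from h import *
go(.5653,-.016,.117,72.2)
s=get_state()["tcp_pos"];d=s[:2]-[.611,-.0308];print("r",np.hypot(*d),"ang",np.degrees(np.arctan2(d[1],d[0])))
im,c=cam("wrist");crop(im,160,60,240,180,3.2,"pics/w8.png");crop(im,0,0,560,420,1,"pics/w8f.png")
im,c=cam("scene");crop(im,205,170,125,150,4,"pics/s8.png")
E
```

```text
time_s: 13.35
tcp_pos: [0.5655, -0.0129, 0.1172]
tcp_rot: [0.002, 0.823, 0.568, -0.0]
wrist_force: [-0.9, 3.7, 1.6]
width: 0.193
t 13.35 tcp [ 0.5655 -0.0129  0.1172] xdir 69.18 tilt [ 0.002 -0.005 -1.   ] w 0.193 F [-0.9  3.7  1.6] q [-0.22  0.38  1.65 -0.    1.11 -1.42]
delta [-0.3   0.09  0.02] spin -3.02
r 0.048882859623955284 ang 158.54218630682004
```

View pics/w8.png

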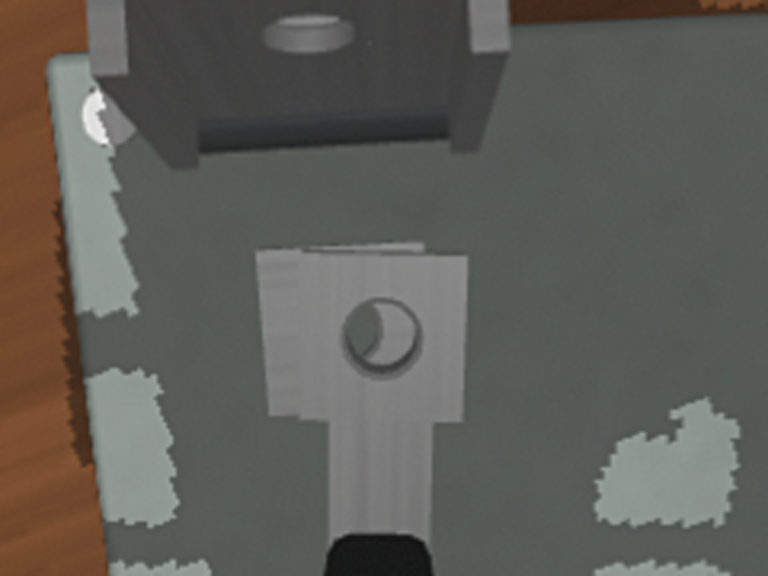

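View pics/s8.png

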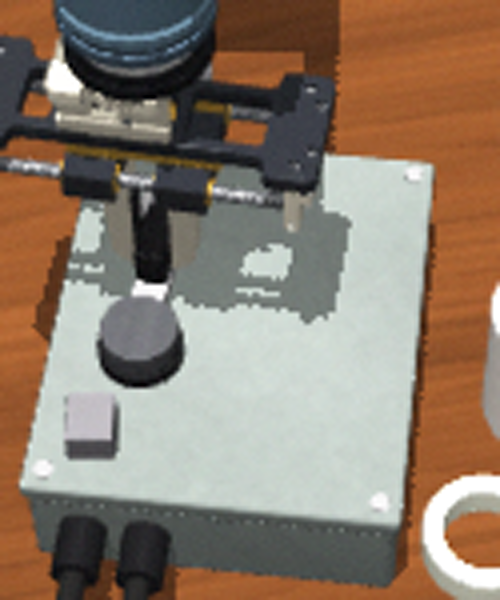

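```bash
python3 -m jog '[{"jaw":0.15,"delta_pos":[-0.15,0,0],"spin":-1.7},{"jaw":0.15,"delta_pos":[-0.3,0.01,0],"spin":-3.5},{"jaw":0.15,"delta_pos":[-0.3,0.01,0],"spin":-3.5},{"jaw":0.15,"delta_pos":[-0.3,0.01,0],"spin":-3.5}]'
python3 - <<'E'
from h import *
go(.5653,-.016,.117,72.2)
im,c=cam("wrist");crop(im,220,120,120,90,6.4,"pics/w9.png")
E
```

```text
time_s: 13.95
tcp_pos: [0.5645, -0.0159, 0.1172]
tcp_rot: [0.003, 0.805, 0.593, -0.001]
wrist_force: [-1.7, 4.5, 1.6]
width: 0.19
t 13.95 tcp [ 0.5645 -0.0159  0.1172] xdir 72.68 tilt [ 0.002 -0.005 -1.   ] w 0.19 F [-1.7  4.5  1.6] q [-0.22  0.38  1.65 -0.    1.11 -1.49]
delta [0.01 0.08 0.02] spin 0.48
```

View pics/w9.png

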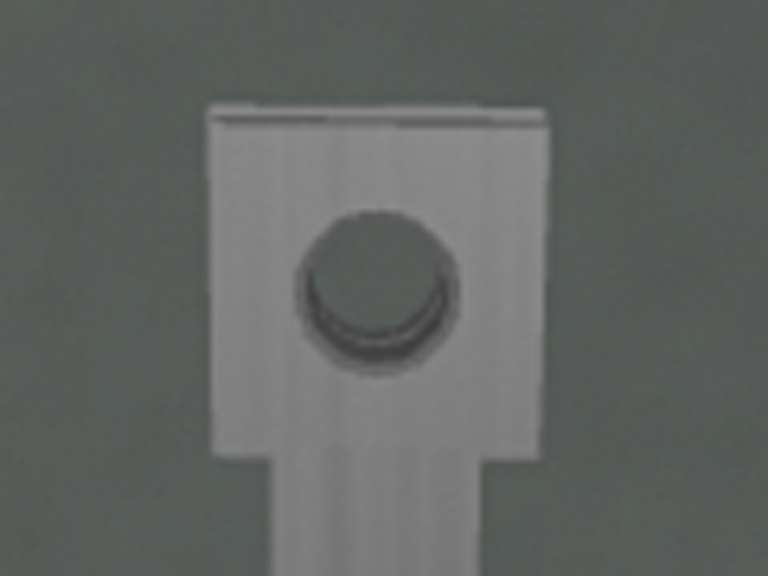

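```bash
python3 -m jog '[{"jaw":0.3,"delta_pos":[0,0,0],"spin":0},{"jaw":0.5,"delta_pos":[0,0,0],"spin":0},{"jaw":0.5,"delta_pos":[0,0,0],"spin":0},{"jaw":0.5,"delta_pos":[0,0,-2],"spin":0},{"jaw":0.5,"delta_pos":[0,0,-5],"spin":0},{"jaw":0.5,"delta_pos":[0,0,-10],"spin":0},{"jaw":0.4,"delta_pos":[0,0,-13],"spin":0},{"jaw":0.2,"delta_pos":[0,0,-13],"spin":0},{"jaw":0,"delta_pos":[0,0,-13],"spin":0}]'
python3 - <<'E'
from h import *
go(.48,.0097,.20,72.5)
im,c=cam("wrist");cv2.imwrite("pics/w10.png",im);crop(im,200,120,150,112,5,"pics/w10c.png")
E
```

```text
time_s: 15.12
tcp_pos: [0.5636, -0.0152, 0.246]
tcp_rot: [0.002, 0.806, 0.593, -0.001]
wrist_force: [-0.2, -0.1, -0.9]
width: 0.232
t 15.12 tcp [ 0.5636 -0.0152  0.246 ] xdir 72.68 tilt [ 0.    -0.005 -1.   ] w 0.232 F [-0.2 -0.1 -0.9] q [-0.22  0.27  1.47 -0.    1.4  -1.49]
delta [-0.09 -8.73  4.58] spin 0.18
```

View pics/w10.png

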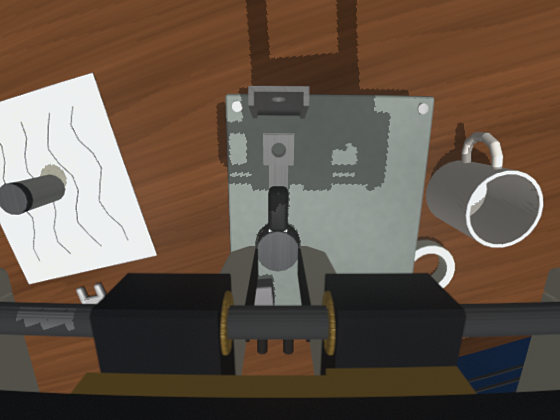

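View pics/w10c.png

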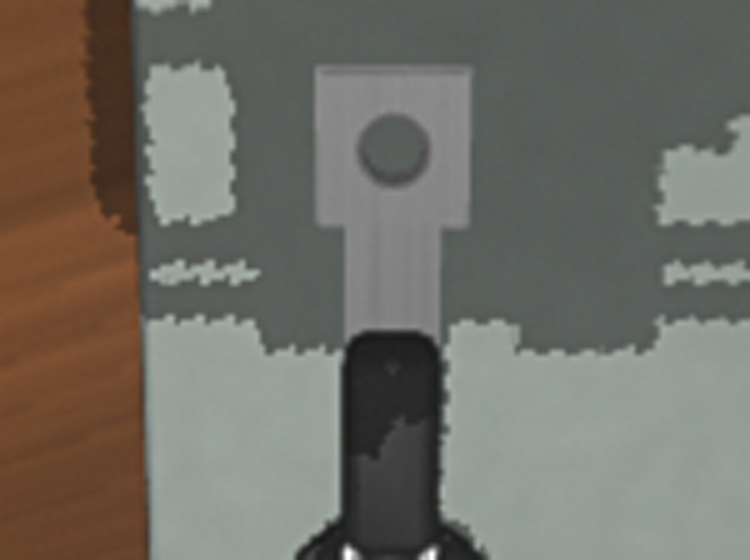

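```bash
python3 -m jog '[{"jaw":0,"delta_pos":[0,-3,0],"spin":0},{"jaw":0,"delta_pos":[0,-7.5,0],"spin":0},{"jaw":0,"delta_pos":[0,-12,0],"spin":0},{"jaw":0,"delta_pos":[0,-13.5,0],"spin":0},{"jaw":0,"delta_pos":[0,-13.5,0],"spin":0},{"jaw":0,"delta_pos":[0,-13.5,4],"spin":0},{"jaw":0,"delta_pos":[0,-13.5,8],"spin":0},{"jaw":0,"delta_pos":[0,-13.5,10],"spin":0},{"jaw":0,"delta_pos":[0,-13.5,10],"spin":0},{"jaw":0,"delta_pos":[0,-13.5,10],"spin":0}]'
python3 - <<'E'
from h import *
go(.4824,.0102,.145,72.5)
im,c=cam("wrist");cv2.imwrite("pics/w11.png",im)
im,c=cam("scene");crop(im,205,130,125,150,4,"pics/s11.png")
E
```

```text
time_s: 16.42
tcp_pos: [0.4358, 0.0242, 0.1459]
tcp_rot: [0.002, 0.806, 0.592, -0.001]
wrist_force: [-0.4, 0.6, -0.1]
width: 0.005
t 16.43 tcp [0.4358 0.0242 0.1459] xdir 72.66 tilt [ 0.    -0.005 -1.   ] w 0.005 F [-0.4  0.6 -0.1] q [-0.2   0.13  1.91 -0.01  1.1  -1.46]
delta [0.06 4.87 0.1 ] spin 0.16
```

View pics/w11.png

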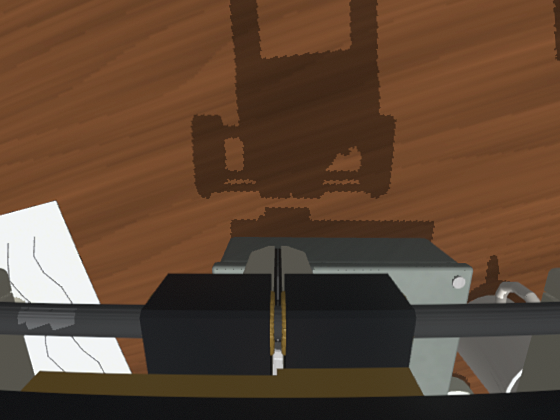

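View pics/s11.png

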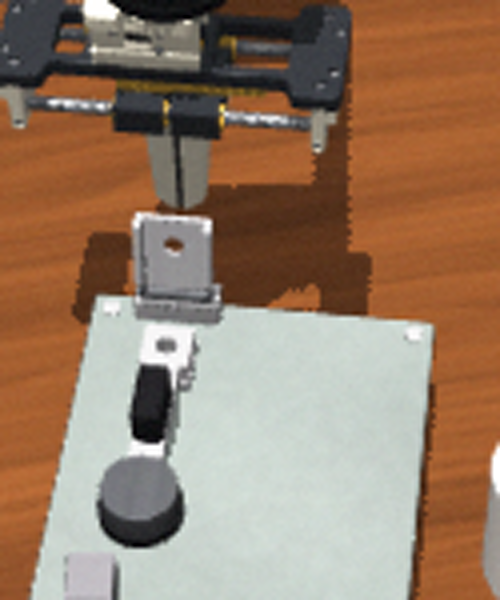

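```bash
python3 -m jog '[{"jaw":0,"delta_pos":[0.05,2,0],"spin":0},{"jaw":0,"delta_pos":[0.05,3,0],"spin":0},{"jaw":0,"delta_pos":[0.05,3.7,0],"spin":0},{"jaw":0,"delta_pos":[0.05,4.6,0],"spin":0},{"jaw":0,"delta_pos":[0.05,5.5,0],"spin":0},{"jaw":0,"delta_pos":[0.05,6,0.1],"spin":0},{"jaw":0,"delta_pos":[0.05,6.5,0.2],"spin":0},{"jaw":0,"delta_pos":[0.05,6.5,0.2],"spin":0}]'
python3 - <<'E'
from h import *
go(.4824,.0102,.145,72.5)
im,c=cam("wrist");cv2.imwrite("pics/w12.png",im)
im,c=cam("scene");crop(im,205,130,125,150,4,"pics/s12.png")
E
```

```text
time_s: 17.52
tcp_pos: [0.4988, 0.0051, 0.1446]
tcp_rot: [0.003, 0.806, 0.592, -0.001]
wrist_force: [0.6, -0.1, -0.2]
width: 0.003
t 17.52 tcp [0.4988 0.0051 0.1446] xdir 72.67 tilt [ 0.002 -0.005 -1.   ] w 0.003 F [ 0.6 -0.1 -0.2] q [-0.21  0.24  1.78 -0.01  1.12 -1.48]
delta [-0.   -1.71 -0.04] spin 0.17
```

View pics/s12.png

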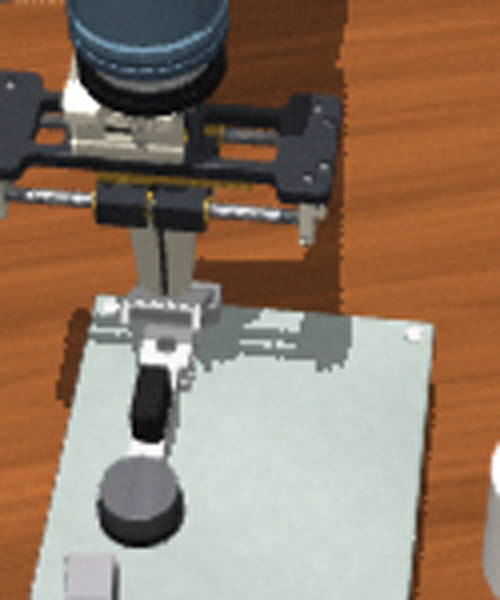

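```bash
python3 -m jog '[{"jaw":0,"delta_pos":[0,0.5,0.3],"spin":0},{"jaw":0,"delta_pos":[0,0.9,0.7],"spin":0},{"jaw":0,"delta_pos":[0,1.2,1.1],"spin":0},{"jaw":0,"delta_pos":[0,1.4,1.6],"spin":0},{"jaw":0,"delta_pos":[0,1.5,2.1],"spin":0},{"jaw":0,"delta_pos":[0,1.6,2.5],"spin":0},{"jaw":0,"delta_pos":[0,1.6,2.7],"spin":0},{"jaw":0,"delta_pos":[0,1.6,2.7],"spin":0},{"jaw":0,"delta_pos":[0,1.6,2.7],"spin":0}]'
python3 - <<'E'
from h import *
go(.4824,.0102,.117,72.5)
im,c=cam("scene");crop(im,205,130,125,150,4,"pics/s13.png")
E
```

```text
time_s: 18.75
tcp_pos: [0.5141, 0.0002, 0.1182]
tcp_rot: [0.003, 0.806, 0.593, -0.0]
wrist_force: [0.6, 0.1, 4.3]
width: 0.001
t 18.75 tcp [5.141e-01 2.000e-04 1.182e-01] xdir 72.67 tilt [ 0.003 -0.005 -1.   ] w 0.001 F [0.6 0.1 4.3] q [-0.21  0.29  1.77 -0.01  1.07 -1.48]
delta [ 0.01 -3.32  0.1 ] spin 0.17
```

View pics/s13.png

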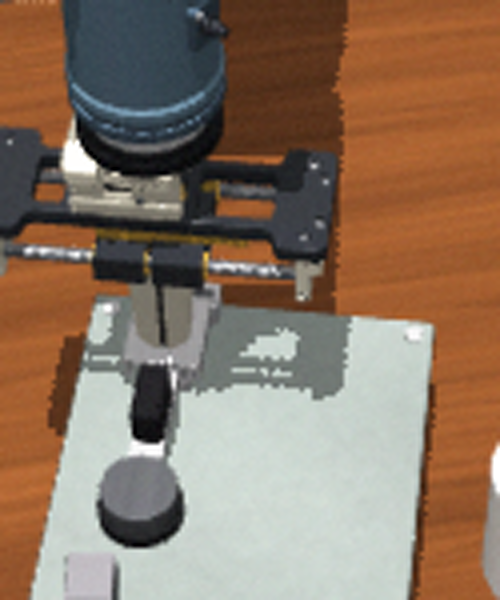

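```bash
python3 -m jog '[{"jaw":0,"delta_pos":[0,0.3,0.1],"spin":0},{"jaw":0,"delta_pos":[0,0.3,0.3],"spin":0},{"jaw":0,"delta_pos":[0,0.3,0.3],"spin":0},{"jaw":0,"delta_pos":[0,0.3,0.3],"spin":0}]'
python3 -m jog '[{"jaw":0,"delta_pos":[0,0,-1],"spin":0},{"jaw":0,"delta_pos":[0,0,-5],"spin":0},{"jaw":0,"delta_pos":[0,0,-10],"spin":0},{"jaw":0,"delta_pos":[0,-5,-14],"spin":0},{"jaw":0,"delta_pos":[0,-10,-15],"spin":0},{"jaw":0,"delta_pos":[0,-10,-15],"spin":0}]'
python3 - <<'E'
from h import *
im,c=cam("wrist");cv2.imwrite("pics/w14.png",im)
im,c=cam("scene");crop(im,75,160,250,150,3.2,"pics/s14.png")
im,c=cam("top");crop(im,120,80,330,250,2.4,"pics/t14.png")
E
```

```text
time_s: 19.3
tcp_pos: [0.5145, 0.0001, 0.1174]
tcp_rot: [0.002, 0.805, 0.593, -0.002]
wrist_force: [-13.8, 3.0, 27.9]
width: 0.005
time_s: 20.05
tcp_pos: [0.417, 0.0315, 0.2685]
tcp_rot: [0.002, 0.805, 0.593, -0.001]
wrist_force: [-0.3, -1.0, 0.9]
width: 0.007
```

View pics/s14.png

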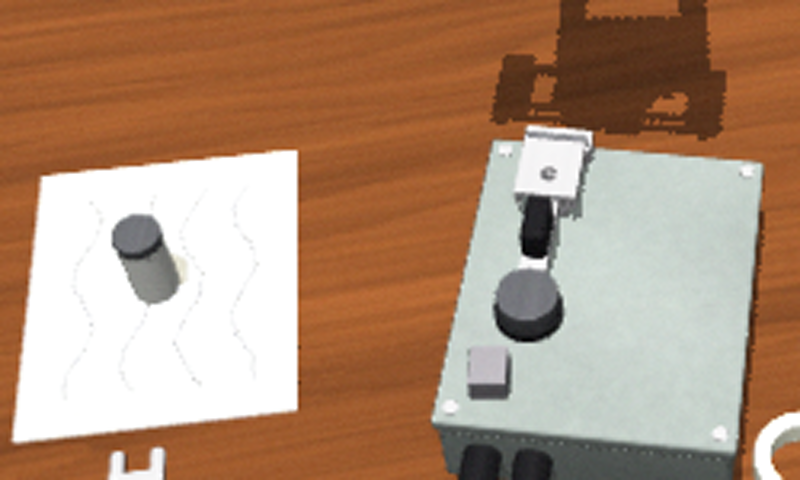

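View pics/t14.png

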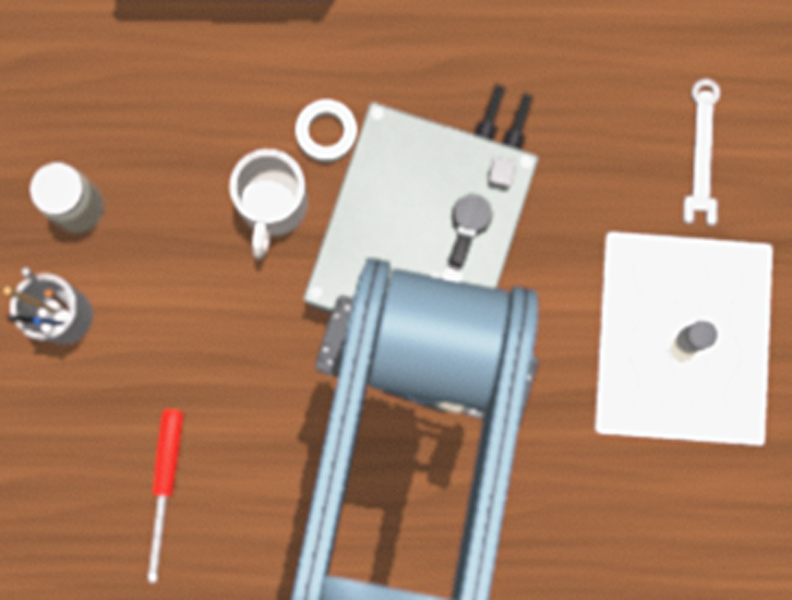

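View pics/w14.png

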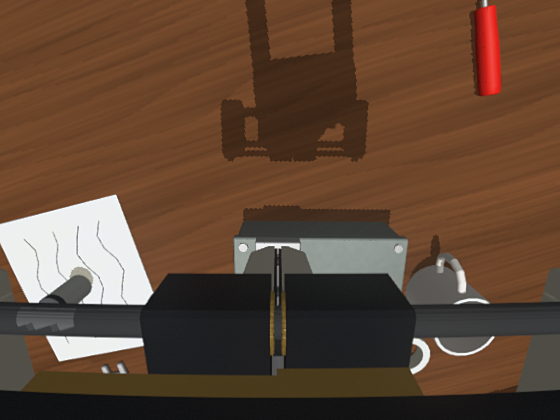

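```bash
python3 -m jog '[{"jaw":0,"delta_pos":[0,5,0],"spin":0},{"jaw":0,"delta_pos":[0,10,0],"spin":0},{"jaw":0,"delta_pos":[0,15,0],"spin":0},{"jaw":0,"delta_pos":[0,15,0],"spin":0},{"jaw":0,"delta_pos":[0,15,0],"spin":0}]'
python3 - <<'E'
from h import *
im,c=cam("wrist");crop(im,200,80,150,112,5,"pics/w15.png")
E
```

```text
time_s: 20.82
tcp_pos: [0.5627, -0.0144, 0.2655]
tcp_rot: [0.001, 0.806, 0.593, -0.003]
wrist_force: [-0.3, -0.1, -0.9]
width: 0.009
```

View pics/w15.png

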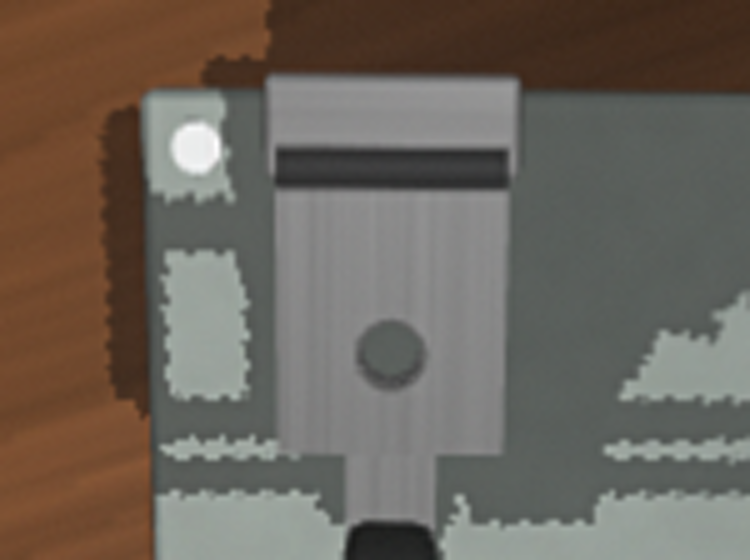

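The leaf lies flat (hole at about 391,354 in the crop), and I can see straight through all three holes to the lid. I'm handing the job in.

```bash
python3 -c "
from cell import *
print(job_done())"
```

```text
the job is handed in; nothing more can be done
None
```

The isolator is ready for its padlock, and I handed the job in at about 21 s of the 69 s allowed; no verdict is reported back.

- **Tin:** I lifted it off the lid, stood it near the middle of the drawing sheet and let it go. It was still upright there in the final pictures. While I was gripping it, the tool sat about 6 mm off the commanded spot. I did not find out why, and it had no visible effect.
- **Handle:** I pinched the grip and turned it round to off with the hasp still upright. In the wrist picture the handle's hole and the ear's hole lined up to within about half a millimetre, and they stayed lined up after release.
- **Hasp:** I folded the leaf over from behind and pressed it down to its stop. The tool read 28 N upward at the wrist. The last wrist picture shows the leaf flat, with a clear view through the holes of leaf, handle and ear.
- **Everything else:** By eye, the other items on the bench and lid look unmoved in the last pictures. I did not measure their positions. The gripper was about 13 cm above the hasp and touching nothing at hand-in.

No check failed.

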